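# Press a blank down and slide it under the leaf spring of a drilling jig

## Robot

A 6-joint arm with a two-finger parallel gripper is mounted at the origin on the work surface. World frame = base frame: x ahead of the robot, y to its left, z up, the work surface at z = 0. Lengths are in m, angles in rad, forces in N, time in s.
With the tool pointing down it reaches from about 0.25 to 0.725 m from the base axis. Payload 4 kg.
Tool frame: the origin (TCP) lies on the centre line of the jaws, within the pads' length; the fingertips stand 11 mm ahead of it and the grasp point (between the pads) lies 8 mm behind it; z points along the fingers, x is the direction in which the jaws open and shut, and the axes are right-handed (so a half turn about z gives the same grasp; the last joint's range is limited). The gripper opens to 85 mm and grips with 20 to 120 N. Pads are 22 mm wide; open, the fingers measure 114 mm over their backs; the gripper's body (76 mm by 85 mm) begins 54 mm behind the grasp point. The pads swing forward as they close: fully open they stand 13 mm farther back than shut.
Start: joints at [1.176, 0.241, 0.005, 1.335, 0, 1.571], TCP at [0.192, 0.462, 0.22] pointing down, gripper open.
Joint ranges: [-2.72, 2.72], [-1.05, 1.87], [-1.09, 1.28], [-1.99, 2.15], [-1.42, 1.44], [-3.14, 3.14]. Speed limits (rad/s): [2.79, 2.79, 3.14, 3.14, 3.14, 3.14].

## Interface

Orientations are given as a unit quaternion [x, y, z, w].
In Python, from workcell import bot, viewer, order gives the robot as it stands. The module is installed in compiled form; this text tells all that it offers.
- The arm moves only by the tool send_rows, never from a script. Its argument "increments" is a list that holds one entry, the list of rows, each a list of 4 numbers: the shift along the tool's x, y, z in m, then the turn about the tool's z in degrees. A call has exactly 8 rows; each row shifts and turns the pose as measured when the row begins, along the tool's axes as they then stand; what a row does not reach is not made up. A row lasts 1/10 s, in which the tool goes at most 50 mm and 8.59 degrees, less where a joint would pass 70% of its speed; a pose out of reach is approached as far as the arm can. A call is refused whole if a number of a shift passes 0.05 or a number of a turn 8.59, either way. A call with a gripper value outside its range is refused whole. "hand" is the closure, from -1 (fully open) to 1 (shut), so that 0 is half open, set as the call begins (left out, the last holds). The fingers move at their own pace and stop on an object; the grip force is fixed at half the most. Time passes only in rows, so rows that do not move let the fingers close, or fill a call up. It gives the time, the measured TCP pose, the force and the opening at its end, in the units of the state.
- bot.get_obs(): the state, without advancing time (a new reading comes with each control period).
- viewer.camera(name): name is "side" or "top" or "wrist"; returns a dict with "image" (384x512x3 uint8, red, green, blue), "range_z" (384x512 float32, m along the optical axis (not along the pixel's ray), 0 where there is no reading), "camera_matrix" (3x3 intrinsics, pixels), "dist" ([k1, k2, p1, p2, k3] as OpenCV has them; the pictures are not rectified), "eye" and "rotation" of the camera in the world. Camera axes: x right, y down, z forward; pixel columns grow to the right and rows downward; lengths in m; the calibration is good to about 2 mm. A picture is of the moment at which its call begins.
- order.job_done(): hands the job in, once; it reports no verdict.
The state is a dict: "clock": time; "joint_pos": joint angles; "joint_vel": joint speeds; "tau": joint torques, N m; "eef_pos": TCP position; "tool_rot": TCP orientation; "ft_force": force on the tool from outside, world axes, zero at the start; "ft_torque": the same for the moment, N m; "grip_width": finger opening in m.
Only numpy, scipy, OpenCV 4.12 (cv2) and the standard library are available. Lean on these libraries where they do the work, as an engineer would, in place of code of your own. Each camera call takes 0.05 s, during which the arm holds its last target.

## Task

Load the wooden blank into the drilling jig: with the fingertips, press it down hard on its sprung bed, and keep pressing while you slide it along the channel, under the crossbar and the leaf spring, until its nose is fully home against the end stop; then let go. Do not lift the blank out of the channel or tip it up, and leave the other things on the bench where they are.

Things in the scene. Friction and masses are not known exactly. Their poses are not given: they have to be found in the camera images.
- jig: Fixed drilling jig, straight channel on a steel base 340 x 120 x 10 mm. Origin on the bench, z up, +x = way the blank slides. In this frame, mm: base x -205..135; rails' inner faces y +-27, outer +-35, tops z 46; crossbar across the channel x 20..35, y +-51, underside z 56, top z 84; end stop face x 105, top z 62. A sprung bed plate (x -200..100) carries the blank; a leaf spring is behind the crossbar.
- blank: Loose wooden blank 170 x 50 x 26 mm, 0.11 to 0.22 kg, on the bed in the channel (2 mm side play). Origin: centre of underside; +x to its nose. A cross rib 12 long, 46 wide, 14 high stands on top at x -41..-29 mm; behind it a flat tread for the fingertips. At the start its top is 62 mm above the bench: 6 mm too high for the crossbar. Home, the rib is still 29 mm short of the crossbar.
- blank_tread (a point): Middle of the tread on the blank's top surface (26 mm above its underside), 22 mm behind the back face of the rib. Axes as the blank's.
- blank_nose (a point): Centre of the blank's nose end face, 13 mm above its underside, axes as the blank's. At the start 25 to 55 mm short of the crossbar. Let go when home, the blank stays, held up against the crossbar by the bed and down by the leaf.
- jig_throat (a point): Middle of the lower front edge of the crossbar. Axes as the jig's.
- jig_stop (a point): Point on the face of the end stop, on the channel's middle line, 49 mm above the bench. Axes as the jig's.
- bed (a joint): How far the level bed plate is pressed down, m: 0 up (start), 0.012 at its limit. About 6 N starts it, 10 N at 6 mm (blank's top level with the crossbar's underside), 13 N at 12 mm; it springs back when let go. Aim at 9 mm. Sliding the pressed blank takes a further 5 to 20 N, which the rib takes from the fingers.
- leaf (a joint): Leaf spring, rad: 0 at rest, sloping down from the crossbar's back to a toe at jig x = 80 mm, 44 mm above the bench; grows as the blank lifts the toe, about 0.2 to 0.25 when home. It presses and drags on the blank with 3 to 6 N at the toe; the sliding nose lifts it by itself.
- wrench: Steel wrench, 160 mm long, lying flat about 125 mm from the jig's middle line on its -y side, length along the jig. Leave alone.
- jar: Clear jar with grey cap, 54 mm across, 65 mm high, standing on the +y side of the jig, about 125 mm from its middle line. Origin under its centre. Leave alone.
- offcut: Pale wooden offcut block 110 x 45 x 30 mm lying on the bench at the +y side of the jig, about 130 mm from its middle line. Leave alone.
- glue: White glue bottle with cap, 60 mm across, 170 mm high, at the left of the bench. Leave alone.
- screwbox: Grey open box 140 x 100 x 55 mm at the right of the bench. Leave alone.
- tape: Roll of paper tape lying flat, 90 mm across, 24 mm high, at the left of the bench. Leave alone.

How it is judged:
On the way, in this order (a step that is already met when the one before it is completed fails the run):
1. the fingers press the blank down until its top is below the crossbar's underside, nose still outside (value of joint bed above 0.0055 m and contact force between the fingers and blank above 4 N and x of blank_nose in the frame of jig below 0.022 m), for 0.1 s.
2. the fingers, still pressing, slide the nose at least 20 mm in under the crossbar (x of blank_nose in the frame of jig above 0.04 m and contact force between the fingers and blank above 4 N and z of blank in the frame of jig below 0.033 m), for 0.05 s.
At the end, for the whole second after the job is handed in: The blank lies at rest, level within 0.08 rad, under the crossbar and with the leaf spring on it (leaf lifted more than 0.12 rad), its nose within 5 mm of the end stop, let go (x of blank_nose in the frame of jig above 0.1 m and z of blank in the frame of jig below 0.033 m and value of joint leaf above 0.12 rad and angle between the x axis of blank and the x axis of jig, either way round below 0.08 rad and angle between blank's own z axis and vertical below 0.08 rad and linear speed of blank below 0.01 m/s); the robot touches nothing.
It fails at once if the blank is lifted more than 10 mm above its first height (z of blank in the frame of jig above 0.046 m).
It fails at once if the blank is tipped by more than 0.2 rad (angle between blank's own z axis and vertical above 0.2 rad).
It fails at once if one of the other things on the bench is moved more than 20 mm (distance of any of wrench, jar, offcut, glue, screwbox, tape from where it was at the start of the episode above 0.02 m).
It also fails if it takes over 40 s, if anything falls off the work surface, if the arm or the gripper's body presses on something with over 40 N, if the wrist force passes 120 N, or if a joint passes its speed limit or range.

## Working session

There is one attempt and no reset: what is moved stays moved. The work goes in short steps, Python scripts to look and compute and a tool call to move; the robot and the scene stay as the last step left them, time stands still between calls to the robot, and variables do not carry over. Pictures are saved under pics/ and viewed, and the job is handed in when it is done.

Besides the shell and the picture viewer there is one more tool, called as name([rows], argument=value, ...), one row to a line, values as JSON. send_rows: Moves the arm, as the interface text tells. Its arguments: {"type":"object","properties":{"increments":{"type":"array","items":{"type":"array","items":{"type":"array","items":{"type":"number"}}}},"hand":{"type":"number"}},"required":["increments"]}

```bash
mkdir -p pics
cat > h.py <<'E'
import numpy as np, cv2
from workcell import bot, viewer, order
def snap(n,f):
    c=viewer.camera(n); cv2.imwrite('pics/'+f+'.png',c['image'][:,:,::-1]); 
    np.savez('pics/'+f+'.npz',**{k:np.asarray(v) for k,v in c.items()}); return c
def cast(c,uv,z):
    uv=np.array(uv,float).reshape(-1,1,2)
    p=cv2.undistortPoints(uv,c['camera_matrix'],np.array(c['dist'],float)).reshape(-1,2)
    d=np.c_[p,np.ones(len(p))]@np.array(c['rotation']).T
    e=np.array(c['eye']); return e+d*((z-e[2])/d[:,2])[:,None]
E
python3 - <<'E'
from h import *
for n in('top','side','wrist'):
    c=snap(n,n+'0'); print(n,c['eye'],np.round(c['rotation'],3).tolist(),c['camera_matrix'].tolist())
print(bot.get_obs())
E
```

```text
top [ 2.66835457e-01 -8.71666412e-04  1.58902693e+00] [-0.692, 0.714, -0.076, 0.073] [[471.0708189531799, 0.0, 250.81146020279616], [0.0, 471.0708189531799, 201.87418334196403], [0.0, 0.0, 1.0]]
side [ 0.57785852 -0.69745411  0.81113047] [0.932, -0.004, 0.005, -0.363] [[364.40976312298153, 0.0, 248.51613963980122], [0.0, 364.40976312298153, 193.10178753169868], [0.0, 0.0, 1.0]]
wrist [0.12221302 0.49034103 0.37337343] [0.823, 0.549, 0.081, 0.125] [[318.18466206311166, 0.0, 255.22340884266623], [0.0, 318.18466206311166, 193.23668532186076], [0.0, 0.0, 1.0]]
{'clock': 0.15, 'joint_pos': array([1.17601538e+00, 2.41238605e-01, 4.03184111e-03, 1.33521896e+00,
       1.67487678e-05, 1.57080401e+00]), 'joint_vel': array([ 0.00014226, -0.00397879,  0.00413714,  0.00073186, -0.00018137,
        0.00066663]), 'tau': array([ 2.81685479e-04, -3.72635293e+01,  2.52638412e+01,  1.23310517e-02,
        3.87413093e-05,  9.19349418e-06]), 'eef_pos': array([0.19210317, 0.46107456, 0.21891745]), 'tool_rot': array([ 8.32049330e-01,  5.54701045e-01, -6.82512787e-04,  4.44952513e-04]), 'ft_force': array([0.09389955, 0.60327471, 0.24500411]), 'ft_torque': array([-0.01862404, -0.00461529, -0.0353312 ]), 'grip_width': 0.08570861280909013}
```

Rotation is a quaternion; the helper needs that.

```bash
sed -i "s/np.array(c\['rotation'\]).T/R.from_quat(c['rotation']).as_matrix().T/; 1a from scipy.spatial.transform import Rotation as R" h.py; cat h.py
```

```text
import numpy as np, cv2
from scipy.spatial.transform import Rotation as R
from workcell import bot, viewer, order
def snap(n,f):
    c=viewer.camera(n); cv2.imwrite('pics/'+f+'.png',c['image'][:,:,::-1]); 
    np.savez('pics/'+f+'.npz',**{k:np.asarray(v) for k,v in c.items()}); return c
def cast(c,uv,z):
    uv=np.array(uv,float).reshape(-1,1,2)
    p=cv2.undistortPoints(uv,c['camera_matrix'],np.array(c['dist'],float)).reshape(-1,2)
    d=np.c_[p,np.ones(len(p))]@R.from_quat(c['rotation']).as_matrix().T
    e=np.array(c['eye']); return e+d*((z-e[2])/d[:,2])[:,None]
```

View pics/top0.png

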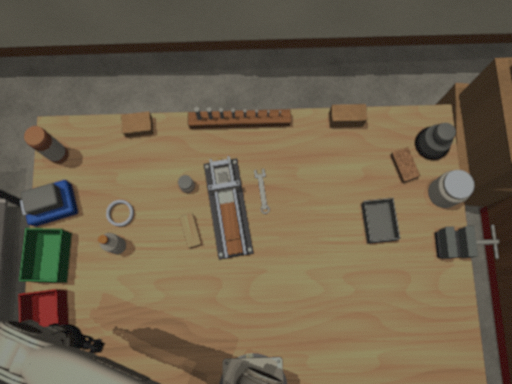

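View pics/side0.png

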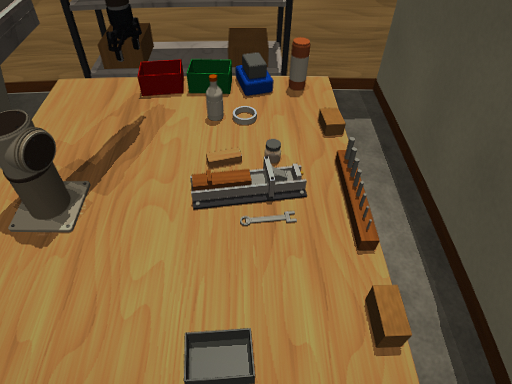

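View pics/wrist0.png

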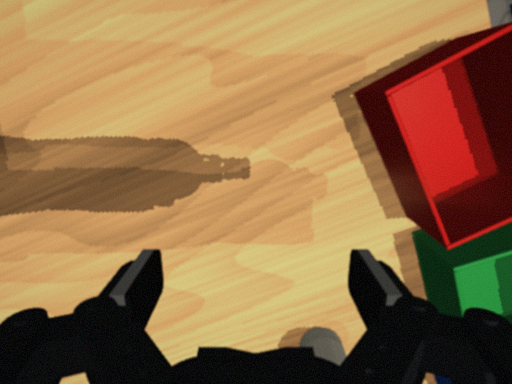

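Run:
```python
from h import *
i=cv2.imread('pics/top0.png')[145:270,170:290]; cv2.imwrite('pics/topz.png',cv2.resize(i,None,fx=4.8,fy=4.8,interpolation=cv2.INTER_CUBIC))
i=cv2.imread('pics/side0.png')[140:240,180:320]; cv2.imwrite('pics/sidez.png',cv2.resize(i,None,fx=5.7,fy=5.7,interpolation=cv2.INTER_CUBIC))
c=dict(np.load('pics/top0.npz'))
# brown blank mask
hsv=cv2.cvtColor(cv2.imread('pics/top0.png'),cv2.COLOR_BGR2HSV)
for p in [(230,220),(212,215),(190,232),(240,330),(235,240),(236,251)]: print(p,hsv[p[1],p[0]],c['range_z'][p[1],p[0]])
```

```text
(230, 220) [ 12 139 130] 1.552273
(212, 215) [15 42 86] 1.6051719
(190, 232) [ 21  92 149] 1.573478
(240, 330) [ 18 101 144] 1.5316215
(235, 240) [ 12 139 121] 1.5296614
(236, 251) [ 12 139 130] 1.5257651
```

View pics/topz.png

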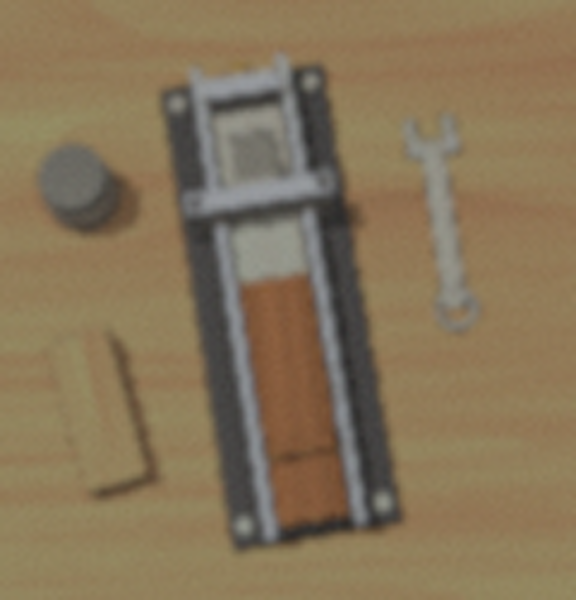

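View pics/sidez.png

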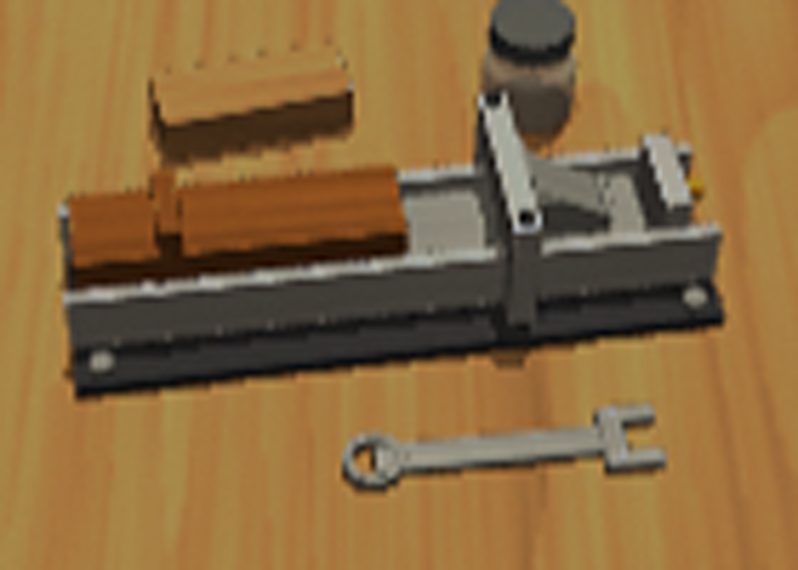

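Run:
```python
from h import *
t=dict(np.load('pics/top0.npz'));s=dict(np.load('pics/side0.npz'))
T=lambda L:[((x+.5)/4.8-.5+170,(y+.5)/4.8-.5+145) for x,y in L]
S=lambda L:[((x+.5)/5.7-.5+180,(y+.5)/5.7-.5+140) for x,y in L]
np.set_printoptions(precision=4,suppress=True)
b=cast(t,T([(235,548),(400,520),(163,92),(325,68)]),.01);print('base BL BR FL FR',b)
c=b.mean(0); ax=(b[2:].sum(0)-b[:2].sum(0)); y=np.arctan2(ax[1],ax[0]);print('ctr',c,'yaw',np.degrees(y),'len',np.linalg.norm(ax)/2)
print('side base near',(n:=cast(s,S([(77,397),(720,325)]),.01)), np.degrees(np.arctan2(*(n[1]-n[0])[[1,0]])))
u=np.array([np.cos(y),np.sin(y),0]);v=np.array([-u[1],u[0],0]); o=c+0.035*u; o[2]=0
def J(p): d=p-o; return np.c_[d@u,d@v,d[:,2]]*1000
print('origin',o,'u',u)
print('side base',J(n))
print('nose top',J(cast(t,T([(240,282),(312,275)]),.062)))
print('rail tops rear outer',J(cast(t,T([(262,540),(368,525)]),.046)))
print('xbar',J(cast(t,T([(183,203),(333,172),(190,215),(336,194)]),.084)))
print('side nose top',J(cast(s,S([(398,168),(407,208)]),.062)))
print('side rib top near front/back, far',J(cast(s,S([(180,188),(160,190),(153,170),(172,167)]),.076)))
print('side xbar top',J(cast(s,S([(512,222),(540,215),(480,95),(505,92)]),.084)))
# cluster range masks
```

```text
base BL BR FL FR [[ 0.4155  0.1004  0.01  ]
 [ 0.4314 -0.0151  0.01  ]
 [ 0.7476  0.1472  0.01  ]
 [ 0.7622  0.029   0.01  ]]
ctr [0.5892 0.0654 0.01  ] yaw 7.809226208617713 len 0.3345774941256895
side base near [[ 0.4311 -0.0222  0.01  ]
 [ 0.7615  0.0245  0.01  ]] 8.049329849519392
origin [0.6238 0.0701 0.    ] u [0.9907 0.1359 0.    ]
side base [[-203.4808  -65.2821   10.    ]
 [ 130.2231  -63.8836   10.    ]]
nose top [[-27.2296  24.322   62.    ]
 [-30.6149 -25.4779  62.    ]]
rail tops rear outer [[-203.7006   37.495    46.    ]
 [-205.6363  -35.3629   46.    ]]
xbar [[ 29.1447  53.7342  84.    ]
 [ 33.711  -51.211   84.    ]
 [ 19.9746  50.2554  84.    ]
 [ 17.9782 -50.7252  84.    ]]
side nose top [[-26.8915  22.881   62.    ]
 [-26.754   -7.1131  62.    ]]
side rib top near front/back, far [[-140.9065    9.5845   76.    ]
 [-151.0717    9.5863   76.    ]
 [-153.5758   24.7752   76.    ]
 [-143.7664   25.6012   76.    ]]
side xbar top [[ 19.533  -46.1151  84.    ]
 [ 34.2162 -43.258   84.    ]
 [ 20.4434  48.912   84.    ]
 [ 33.901   49.4063  84.    ]]
```

Top view: jig lies at about px (228,208), +x pointing up the picture (world +x, yaw ≈ 7.9°), with the nose about 27 mm behind the origin. In the side view the rib back is at jig x ≈ -153. First I shut the hand and turn the tool so that tool y points along the jig.

send_rows([
  [[0,0,0,-7.6],[0,0,0,-7.6],[0,0,0,-7.6],[0,0,0,-7.6],[-0.02,0.01,0,0],[-0.045,0.02,0,0],[-0.045,0.02,0,0],[-0.045,0.02,0,0]],
], hand=1)

```text
clock: 0.95
eef_pos: [0.2853, 0.3186, 0.2155]
tool_rot: [0.644, 0.765, -0.003, 0.001]
ft_force: [1.4, 0.2, 0.5]
grip_width: -0.0002
```

```bash
cat >> h.py <<'E'
Y=np.radians(7.9); O=np.array([.6240,.0690,0]); U=np.array([np.cos(Y),np.sin(Y),0]); V=np.array([-U[1],U[0],0])
def st():
    o=bot.get_obs(); d=o['eef_pos']-O; M=R.from_quat(o['tool_rot']).as_matrix(); f=o['ft_force']
    print('t',round(o['clock'],2),'jig mm',np.round([d@U*1e3,d@V*1e3,d[2]*1e3],1),'toolx yaw',np.round(np.degrees(np.arctan2(M[1,0],M[0,0])),2),'tz',np.round(M[:,2],3),'F jig',np.round([f@U,f@V,f[2]],1),'w',o['grip_width'])
E
python3 -c "
from h import *;st()"
```

```text
t 0.95 jig mm [-301.2  293.8  215.5] toolx yaw 99.79 tz [-0.003 -0.006 -1.   ] F jig [1.4 0.  0.5] w -0.00017089376074990982
```

send_rows([
  [[-0.04,0.02,0.005,0.6],[-0.04,0.02,0.01,0.6],[-0.04,0.02,0.01,0.6],[-0.04,0.02,0.01,0],[-0.04,0.02,0.01,0],[-0.04,0.02,0.01,0],[-0.03,0.01,0.01,0],[0,0,0,0]],
])

```text
clock: 1.75
eef_pos: [0.4603, 0.0552, 0.1485]
tool_rot: [0.659, 0.752, -0.002, 0.001]
ft_force: [-1.2, 0.6, -0.0]
grip_width: 0.0001
```

```bash
python3 -c "
from h import *;st()"
```

```text
t 1.75 jig mm [-164.1    8.8  148.5] toolx yaw 97.56 tz [-0.001 -0.004 -1.   ] F jig [-1.1  0.7 -0. ] w 0.00010451833576069432
```

send_rows([
  [[-0.005,-0.003,0.01,0],[-0.003,-0.002,0.01,0],[0,0,0.01,0],[0,0,0.01,0],[0,0,0.005,0],[0,0,0,0],[0,0,0,0],[0,0,0,0]],
])

```text
clock: 2.55
eef_pos: [0.4532, 0.0494, 0.0991]
tool_rot: [0.657, 0.754, -0.003, -0.0]
ft_force: [-0.1, -0.5, -0.7]
grip_width: -0.0001
```

```bash
python3 -c "
from h import *;st()
for n in('side','wrist','top'): snap(n,n+'1')
i=cv2.imread('pics/side1.png')[120:220,170:310]; cv2.imwrite('pics/side1z.png',cv2.resize(i,None,fx=5.7,fy=5.7,interpolation=cv2.INTER_CUBIC))
"
```

```text
t 2.55 jig mm [-171.9    4.1   99.1] toolx yaw 97.9 tz [-0.004 -0.003 -1.   ] F jig [-0.2 -0.5 -0.7] w -5.584807728910266e-05
```

View pics/side1z.png

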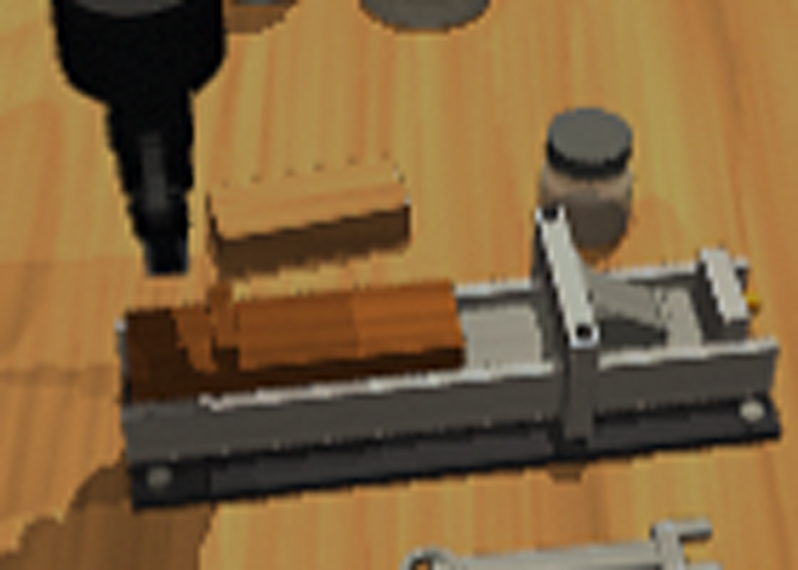

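View pics/wrist1.png

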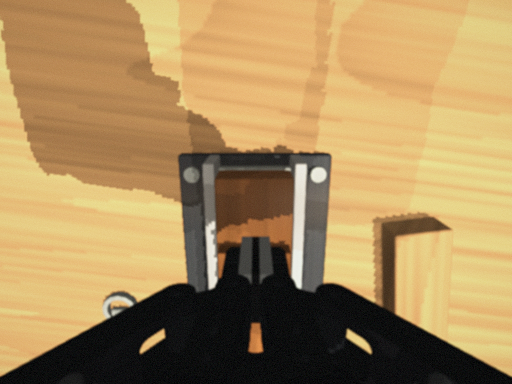

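Fingertips (side zoom ~(168,272)) stand over the tread just behind the rib; wrist view shows them centred in the channel (px 256, blank 214–294). Lower slowly.

send_rows([
  [[-0.002,0,0.006,0],[0,0,0.006,0],[0,0,0.004,0],[0,0,0.003,0],[0,0,0.002,0],[0,0,0.002,0],[0,0,0.002,0],[0,0,0.002,0]],
])

```text
clock: 3.5
eef_pos: [0.4541, 0.0467, 0.0704]
tool_rot: [0.657, 0.754, -0.002, 0.0]
ft_force: [-0.2, 0.2, 0.1]
grip_width: -0.0003
```

```bash
python3 -c "
from h import *;st()"
```

```text
t 3.5 jig mm [-171.3    1.3   70.4] toolx yaw 97.83 tz [-0.003 -0.003 -1.   ] F jig [-0.2  0.3  0.1] w -0.00031037253111347216
```

send_rows([
  [[0,0,0.0015,0],[0,0,0.0015,0],[0,0,0.0015,0],[0,0,0.0015,0],[0,0,0.0015,0],[0,0,0.0015,0],[0,0,0.0015,0],[0,0,0.0015,0]],
])

```text
clock: 4.3
eef_pos: [0.4544, 0.0467, 0.0575]
tool_rot: [0.657, 0.754, -0.002, 0.0]
ft_force: [-0.3, -0.1, 0.2]
grip_width: 0.0001
```

```bash
python3 -c "
from h import *;st()"
```

```text
t 4.3 jig mm [-171.1    1.3   57.5] toolx yaw 97.84 tz [-0.002 -0.003 -1.   ] F jig [-0.3 -0.1  0.2] w 0.00011751721666702738
```

No contact force although the tips should be at 46 mm; look.

```bash
python3 -c "
from h import *;st()
for n in('side','wrist','top'): snap(n,n+'2')
i=cv2.imread('pics/side2.png')[120:220,170:310]; cv2.imwrite('pics/side2z.png',cv2.resize(i,None,fx=5.7,fy=5.7,interpolation=cv2.INTER_CUBIC))
i=cv2.imread('pics/top2.png')[145:270,170:290]; cv2.imwrite('pics/top2z.png',cv2.resize(i,None,fx=4.8,fy=4.8,interpolation=cv2.INTER_CUBIC))
st()"
```

```text
t 4.3 jig mm [-171.1    1.3   57.5] toolx yaw 97.84 tz [-0.002 -0.003 -1.   ] F jig [-0.3 -0.1  0.2] w 0.00011751721666702738
t 4.45 jig mm [-171.2    1.3   57.5] toolx yaw 97.84 tz [-0.002 -0.003 -1.   ] F jig [-0.1 -0.5  0.1] w -0.00017384607293107675
```

View pics/side2z.png

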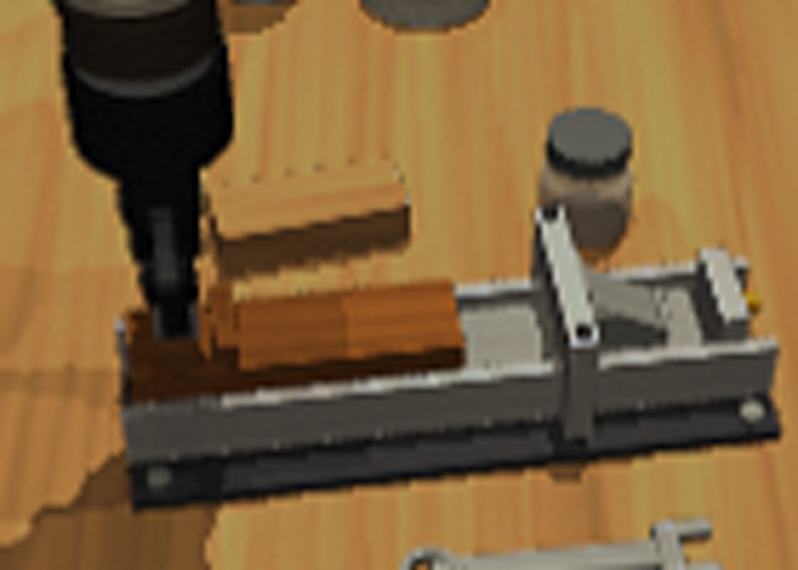

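View pics/wrist2.png

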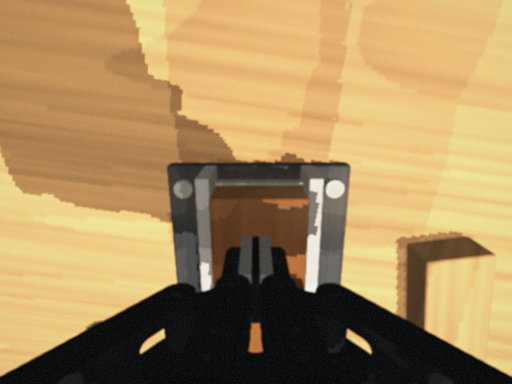

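View pics/top2z.png

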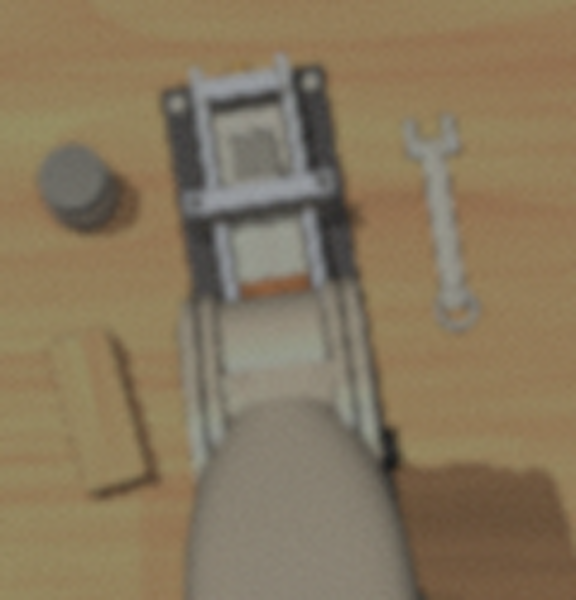

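```bash
python3 -c "
from h import *
for f,px in(('side1',(168,272)),('side2',(177,337))):
  s=dict(np.load('pics/%s.npz'%f)); uv=[((px[0]+.5)/5.7-.5+170,(px[1]+.5)/5.7-.5+120)]
  for z in(.045,.055,.06,.065,.07,.08,.09,.1):
    d=cast(s,uv,z)[0]-O; print(f,z,np.round([d@U*1e3,d@V*1e3],1))
"
```

```text
side1 0.045 [-175.3   71.6]
side1 0.055 [-175.    60.9]
side1 0.06 [-174.9   55.5]
side1 0.065 [-174.7   50.1]
side1 0.07 [-174.5   44.7]
side1 0.08 [-174.2   34. ]
side1 0.09 [-173.9   23.2]
side1 0.1 [-173.6   12.4]
side2 0.045 [-173.5   21.6]
side2 0.055 [-173.2   11.5]
side2 0.06 [-173.1    6.4]
side2 0.065 [-172.9    1.4]
side2 0.07 [-172.8   -3.7]
side2 0.08 [-172.5  -13.8]
side2 0.09 [-172.2  -23.9]
side2 0.1 [-171.9  -34. ]
```

Side rays put the tips at about z ≈ 62–68 mm: not touching yet. Continue down slowly.

send_rows([
  [[0,0,0.001,0],[0,0,0.001,0],[0,0,0.001,0],[0,0,0.001,0],[0,0,0.001,0],[0,0,0.001,0],[0,0,0.001,0],[0,0,0.001,0]],
])

```text
clock: 5.25
eef_pos: [0.4546, 0.0468, 0.0496]
tool_rot: [0.657, 0.754, -0.002, 0.0]
ft_force: [-1.8, -0.9, 5.9]
grip_width: 0.0
```

```bash
python3 -c "
from h import *;st()"
```

```text
t 5.25 jig mm [-170.9    1.3   49.6] toolx yaw 97.84 tz [-0.001 -0.003 -1.   ] F jig [-1.9 -0.6  5.9] w 3.605893678334573e-05
```

send_rows([
  [[0,0,0.001,0],[0,0,0.001,0],[0,0,0.001,0],[0,0,0.001,0],[0,0,0.001,0],[0,0,0.001,0],[0,0,0.001,0],[0,0,0.001,0]],
])

```text
clock: 6.05
eef_pos: [0.4546, 0.0468, 0.0472]
tool_rot: [0.657, 0.754, -0.001, 0.001]
ft_force: [-3.1, -0.8, 8.0]
grip_width: 0.0
```

```bash
python3 -c "
from h import *;st()
snap('side','side3')
i=cv2.imread('pics/side3.png')[120:220,170:310]; cv2.imwrite('pics/side3z.png',cv2.resize(i,None,fx=5.7,fy=5.7,interpolation=cv2.INTER_CUBIC))
st()"
```

```text
t 6.05 jig mm [-170.8    1.3   47.2] toolx yaw 97.84 tz [ 0.002 -0.003 -1.   ] F jig [-3.2 -0.3  8. ] w 2.306553223655376e-06
t 6.1 jig mm [-170.9    1.2   47.1] toolx yaw 97.84 tz [ 0.002 -0.003 -1.   ] F jig [-2.8 -0.2  6.9] w -1.1343394412746796e-05
```

View pics/side3z.png

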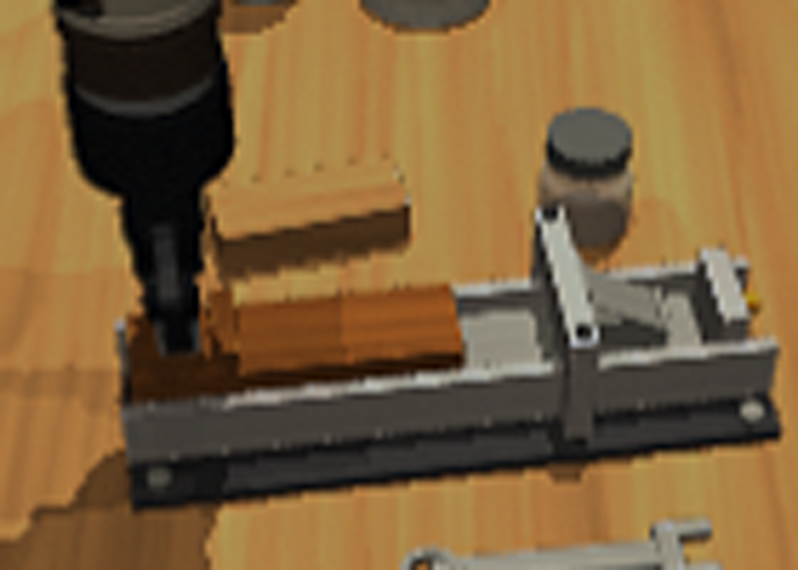

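send_rows([
  [[0,0,0.0015,0],[0,0,0.0015,0],[0,0,0.0015,0],[0,0,0.0015,0],[0,0,0.0015,0],[0,0,0.0015,0],[0,0,0.0015,0],[0,0,0.0015,0]],
])

```text
clock: 6.9
eef_pos: [0.4546, 0.0468, 0.0427]
tool_rot: [0.657, 0.754, 0.001, 0.003]
ft_force: [-3.5, -0.6, 10.3]
grip_width: -0.0002
```

```bash
python3 -c "
from h import *;st()"
```

```text
t 6.9 jig mm [-170.8    1.2   42.7] toolx yaw 97.84 tz [ 0.006 -0.002 -1.   ] F jig [-3.5 -0.2 10.3] w -0.00018788308538609903
```

send_rows([
  [[0,0,0.0018,0],[0,0,0.0018,0],[0,0,0.0018,0],[0,0,0.0018,0],[0,0.003,0.0018,0],[0,0.003,0.0018,0],[0,0.003,0.0018,0],[0,0.003,0.0018,0]],
])

```text
clock: 7.7
eef_pos: [0.4549, 0.0468, 0.0381]
tool_rot: [0.657, 0.754, -0.005, -0.003]
ft_force: [-12.8, -1.1, 25.8]
grip_width: 0.0002
```

```bash
python3 -c "
from h import *;st()
snap('side','side4')
i=cv2.imread('pics/side4.png')[120:220,170:310]; cv2.imwrite('pics/side4z.png',cv2.resize(i,None,fx=5.7,fy=5.7,interpolation=cv2.INTER_CUBIC))
"
```

```text
t 7.7 jig mm [-170.6    1.2   38.1] toolx yaw 97.84 tz [-0.011 -0.005 -1.   ] F jig [-12.8   0.7  25.8] w 0.0001524805086098901
```

View pics/side4z.png

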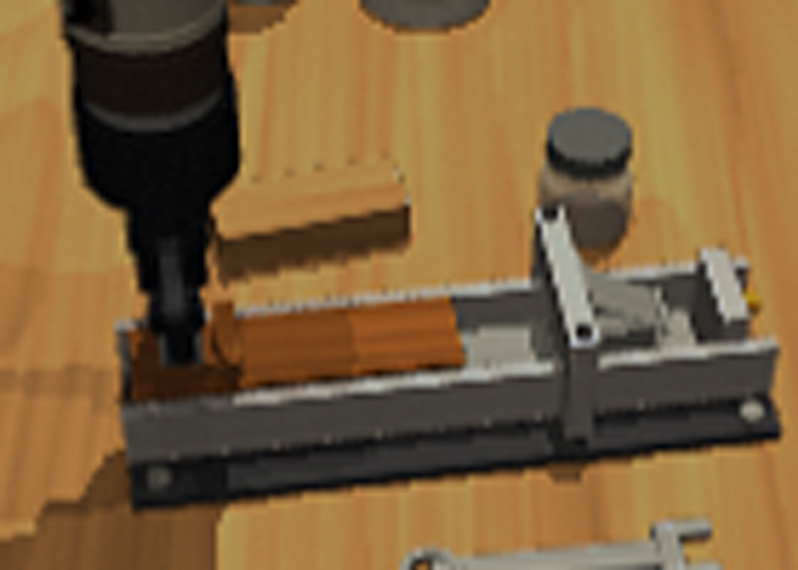

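Blank pressed to the limit (rib top lowered, nose at ~(463,365) still well outside). The fingers stick by friction, so ease the press and push harder.

send_rows([
  [[0,0.003,0.0012,0],[0,0.004,0.0012,0],[0,0.005,0.0012,0],[0,0.006,0.0012,0],[0,0.006,0.0012,0],[0,0.006,0.0012,0],[0,0.006,0.0012,0],[0,0.006,0.0012,0]],
])

```text
clock: 8.55
eef_pos: [0.4542, 0.0467, 0.0384]
tool_rot: [0.657, 0.753, -0.033, -0.026]
ft_force: [-15.5, -1.2, 27.2]
grip_width: 0.0002
```

```bash
python3 -c "
from h import *;st()"
```

```text
t 8.55 jig mm [-171.3    1.2   38.4] toolx yaw 97.83 tz [-0.083 -0.016 -0.996] F jig [-15.6   0.9  27.2] w 0.0001764067349561979
```

Fingers are stuck by friction and the tool has tilted 0.08 rad (wrist forward). I push the other way, still pressed, to undo the tilt.

send_rows([
  [[0,-0.003,0.0012,0],[0,-0.004,0.0012,0],[0,-0.005,0.0012,0],[0,-0.005,0.0012,0],[0,-0.005,0.001,0],[0,-0.005,0.001,0],[0,-0.004,0.001,0],[0,0,0.001,0]],
])

```text
clock: 9.35
eef_pos: [0.4549, 0.0468, 0.0503]
tool_rot: [0.657, 0.754, -0.007, -0.003]
ft_force: [-5.4, -0.4, 5.4]
grip_width: 0.0
```

```bash
python3 -c "
from h import *;st()"
```

```text
t 9.35 jig mm [-170.6    1.2   50.3] toolx yaw 97.83 tz [-0.014 -0.006 -1.   ] F jig [-5.4  0.4  5.4] w 5.760185152004762e-06
```

send_rows([
  [[0,0,-0.003,0],[0,0,-0.002,0],[0,0.002,0,0],[0,0.002,0,0],[0,0.001,0,0],[0,0.001,0,0],[0,0.001,0,0],[0,0.001,0,0]],
])

```text
clock: 10.15
eef_pos: [0.461, 0.0477, 0.0546]
tool_rot: [0.657, 0.754, -0.009, -0.005]
ft_force: [-2.2, -1.3, 2.4]
grip_width: 0.0002
```

```bash
python3 -c "
from h import *;st()
snap('side','side5')
i=cv2.imread('pics/side5.png')[120:220,170:310]; cv2.imwrite('pics/side5z.png',cv2.resize(i,None,fx=5.7,fy=5.7,interpolation=cv2.INTER_CUBIC))"
```

```text
t 10.15 jig mm [-164.3    1.3   54.6] toolx yaw 97.84 tz [-0.02  -0.006 -1.   ] F jig [-2.4 -1.   2.4] w 0.00022823979133252306
```

View pics/side5z.png

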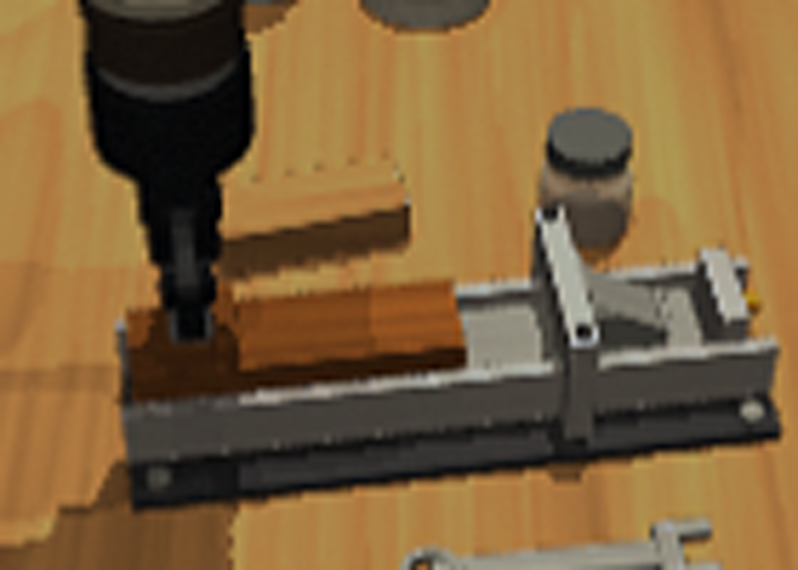

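Touching the rib (Fx −2.4 N). Now press down against it.

send_rows([
  [[0,0,0.004,0],[0,0,0.003,0],[0,0,0.003,0],[0,0,0.003,0],[0,0,0.003,0],[0,0,0.0025,0],[0,0,0.002,0],[0,0,0.0016,0]],
])

```text
clock: 11.0
eef_pos: [0.4616, 0.0477, 0.0382]
tool_rot: [0.657, 0.754, -0.007, -0.004]
ft_force: [-7.8, -0.9, 19.7]
grip_width: 0.0003
```

```bash
python3 -c "
from h import *;st()"
```

```text
t 11.0 jig mm [-163.8    1.2   38.2] toolx yaw 97.84 tz [-0.014 -0.006 -1.   ] F jig [-7.9  0.2 19.7] w 0.0003270348446810431
```

send_rows([
  [[0,0.004,0.0008,0],[0,0.006,0.0008,0],[0,0.007,0.0008,0],[0,0.007,0.0008,0],[0,0.007,0.0008,0],[0,0.007,0.0008,0],[0,0.007,0.0008,0],[0,0.007,0.0008,0]],
])

```text
clock: 11.8
eef_pos: [0.4603, 0.0475, 0.0389]
tool_rot: [0.656, 0.753, -0.042, -0.034]
ft_force: [-19.8, -3.2, 29.4]
grip_width: 0.0
```

```bash
python3 -c "
from h import *;st()"
```

```text
t 11.8 jig mm [-165.1    1.2   38.9] toolx yaw 97.82 tz [-0.106 -0.019 -0.994] F jig [-20.   -0.4  29.4] w 2.9356678802251992e-05
```

Still sticking; forward push adds both tilt and down-force. Undo the tilt while staying pressed, then push with larger steps and lighter press.

send_rows([
  [[0,-0.005,0.0018,0],[0,-0.005,0.002,0],[0,-0.005,0.002,0],[0,-0.005,0.002,0],[0,-0.005,0.002,0],[0,-0.005,0.002,0],[0,-0.005,0.002,0],[0,-0.005,0.002,0]],
])

```text
clock: 12.6
eef_pos: [0.4601, 0.0474, 0.0455]
tool_rot: [0.657, 0.754, -0.009, -0.005]
ft_force: [3.2, 1.2, 9.8]
grip_width: 0.0
```

```bash
python3 -c "
from h import *;st()"
```

```text
t 12.6 jig mm [-165.3    1.2   45.5] toolx yaw 97.83 tz [-0.02  -0.007 -1.   ] F jig [3.3 0.7 9.8] w 9.955794943700473e-07
```

send_rows([
  [[0,0,0.003,0],[0,0,0.003,0],[0,0.001,0.0025,0],[0,0.008,0.0008,0],[0,0.012,0,0],[0,0.012,0,0],[0,0.012,0,0],[0,0.012,0,0]],
])

```text
clock: 13.4
eef_pos: [0.4995, 0.0527, 0.0385]
tool_rot: [0.657, 0.753, -0.02, -0.014]
ft_force: [-14.6, -2.3, 19.7]
grip_width: -0.0001
```

```bash
python3 -c "
from h import *;st()
snap('side','side6')
i=cv2.imread('pics/side6.png')[120:220,170:310]; cv2.imwrite('pics/side6z.png',cv2.resize(i,None,fx=5.7,fy=5.7,interpolation=cv2.INTER_CUBIC))"
```

```text
t 13.4 jig mm [-125.6    1.    38.5] toolx yaw 97.83 tz [-0.048 -0.012 -0.999] F jig [-14.8  -0.3  19.7] w -0.0001260572825391794
```

View pics/side6z.png

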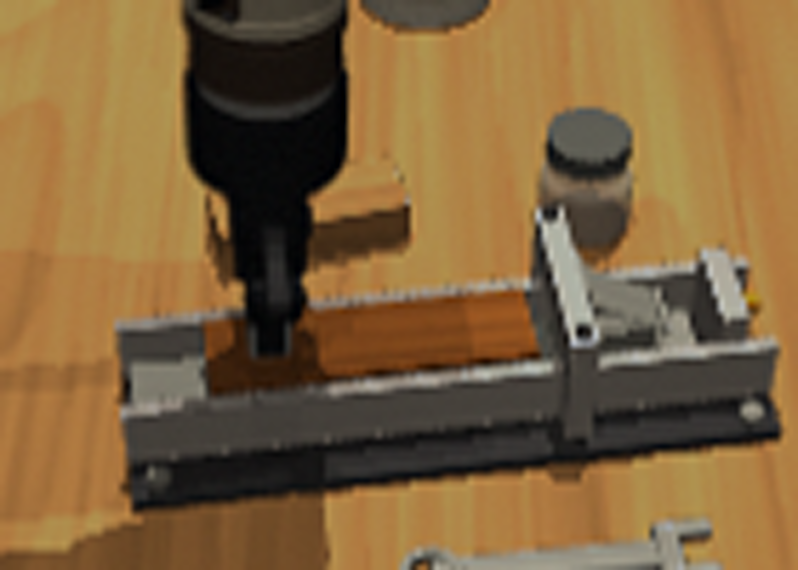

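The blank slid 40 mm, bed fully pressed, nose (540,350) just short of the crossbar. Continue.

send_rows([
  [[0,0.012,-0.0003,0],[0,0.012,-0.0004,0],[0,0.012,-0.0004,0],[0,0.012,-0.0005,0],[0,0.012,-0.0006,0],[0,0.012,-0.0006,0],[0,0.012,-0.0006,0],[0,0.01,-0.0005,0]],
])

```text
clock: 14.25
eef_pos: [0.5685, 0.0618, 0.0392]
tool_rot: [0.656, 0.753, -0.04, -0.031]
ft_force: [-16.5, -2.1, 15.2]
grip_width: -0.0002
```

```bash
python3 -c "
from h import *;st()
snap('side','side7')
i=cv2.imread('pics/side7.png')[120:220,170:310]; cv2.imwrite('pics/side7z.png',cv2.resize(i,None,fx=5.7,fy=5.7,interpolation=cv2.INTER_CUBIC))"
```

```text
t 14.25 jig mm [-56.    0.5  39.2] toolx yaw 97.83 tz [-0.099 -0.02  -0.995] F jig [-16.7   0.2  15.2] w -0.00023708331607299256
```

View pics/side7z.png

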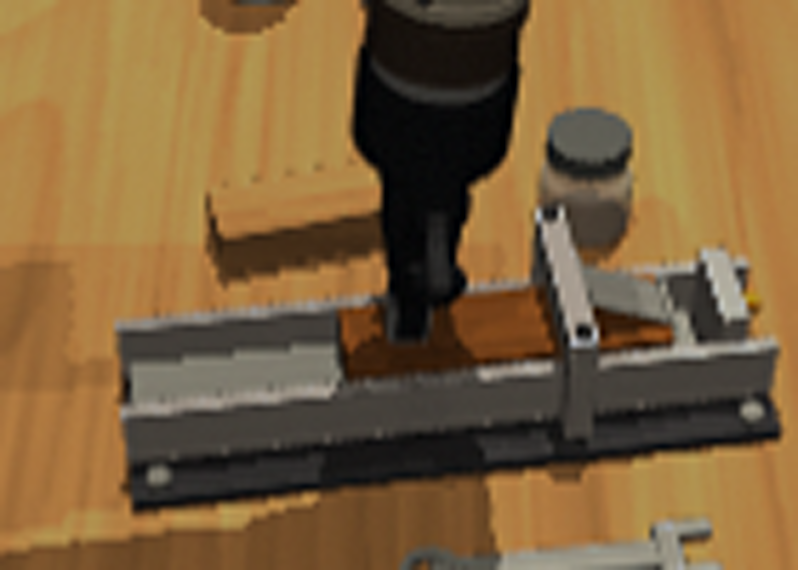

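send_rows([
  [[0,0.01,-0.0006,0],[0,0.01,-0.0006,0],[0,0.008,-0.0005,0],[0,0.007,-0.0004,0],[0,0.007,-0.0004,0],[0,0.006,-0.0003,0],[0,0.006,-0.0003,0],[0,0.006,-0.0003,0]],
])

```text
clock: 15.1
eef_pos: [0.5775, 0.0631, 0.0405]
tool_rot: [0.654, 0.75, -0.079, -0.065]
ft_force: [-16.4, -1.8, 15.9]
grip_width: 0.0001
```

```bash
python3 -c "
from h import *;st()
snap('side','side8')
i=cv2.imread('pics/side8.png')[120:220,190:330]; cv2.imwrite('pics/side8z.png',cv2.resize(i,None,fx=5.7,fy=5.7,interpolation=cv2.INTER_CUBIC))"
```

```text
t 15.1 jig mm [-46.9   0.5  40.5] toolx yaw 97.86 tz [-0.2   -0.033 -0.979] F jig [-16.5   0.5  15.9] w 0.00012777976900925846
```

View pics/side8z.png

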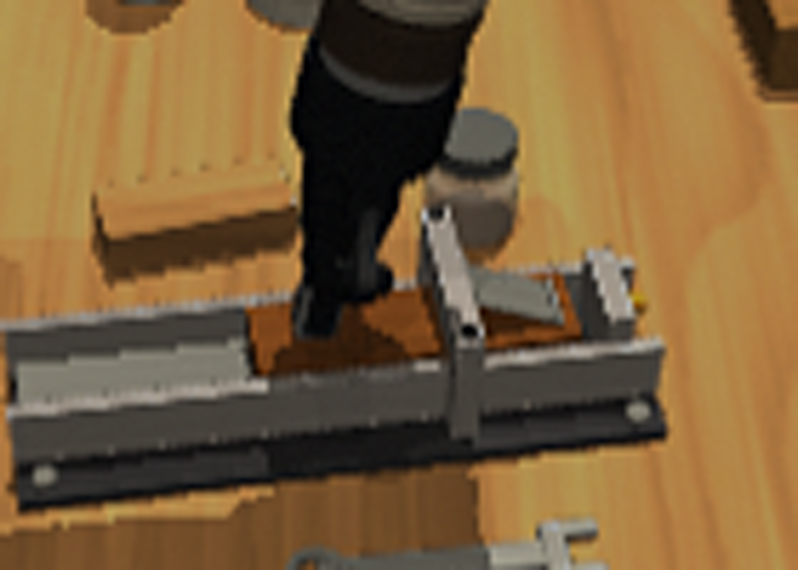

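Nose now ~12 mm short, leaf on it, but the tool tilted 0.2 rad and stalled. Undo the tilt again while pressed.

send_rows([
  [[0,-0.005,0.0022,0],[0,-0.005,0.0025,0],[0,-0.005,0.0026,0],[0,-0.005,0.0026,0],[0,-0.005,0.0025,0],[0,-0.005,0.0024,0],[0,-0.005,0.0023,0],[0,-0.005,0.0022,0]],
])

```text
clock: 15.95
eef_pos: [0.5689, 0.0617, 0.0412]
tool_rot: [0.656, 0.752, -0.05, -0.04]
ft_force: [4.6, 0.0, 5.5]
grip_width: 0.0
```

```bash
python3 -c "
from h import *;st()"
```

```text
t 15.95 jig mm [-55.6   0.4  41.2] toolx yaw 97.85 tz [-0.126 -0.023 -0.992] F jig [ 4.5 -0.6  5.5] w 2.658155036825599e-05
```

```bash
python3 -c "
from h import *
snap('side','side9')
i=cv2.imread('pics/side9.png')[120:220,190:330]; cv2.imwrite('pics/side9z.png',cv2.resize(i,None,fx=5.7,fy=5.7,interpolation=cv2.INTER_CUBIC))"
```

```text
(no output)
```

View pics/side9z.png

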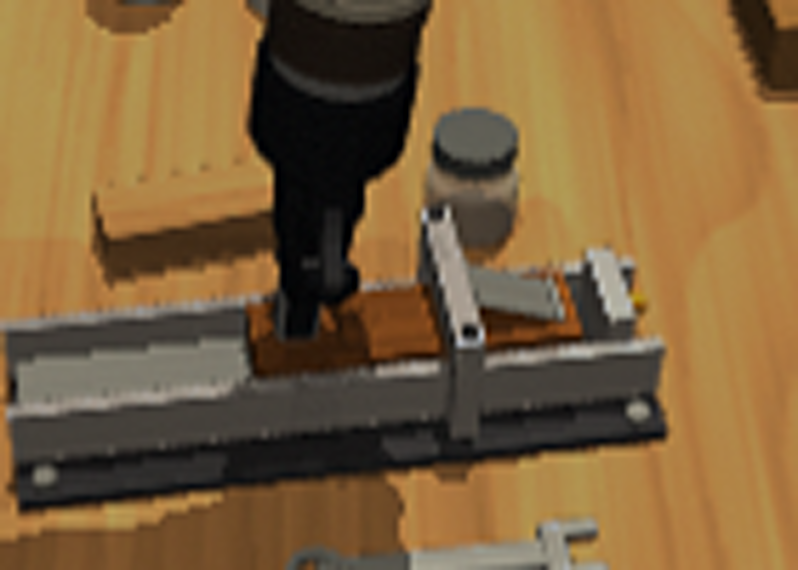

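The blank stayed (nose at (580,330)); only the fingers slipped back ~9 mm. Press harder and take out more tilt.

send_rows([
  [[0,0,0.003,0],[0,0,0.003,0],[0,-0.003,0.003,0],[0,-0.004,0.0033,0],[0,-0.004,0.0033,0],[0,-0.004,0.0033,0],[0,-0.004,0.0033,0],[0,-0.004,0.0033,0]],
])

```text
clock: 16.8
eef_pos: [0.5693, 0.0618, 0.0387]
tool_rot: [0.657, 0.753, -0.027, -0.019]
ft_force: [0.9, 0.3, 11.9]
grip_width: 0.0003
```

```bash
python3 -c "
from h import *;st()"
```

```text
t 16.8 jig mm [-55.2   0.4  38.7] toolx yaw 97.86 tz [-0.065 -0.015 -0.998] F jig [ 0.9  0.2 11.9] w 0.0003067805276752811
```

send_rows([
  [[0,-0.004,0.0033,0],[0,-0.004,0.0033,0],[0,-0.004,0.0033,0],[0,-0.004,0.0033,0],[0,-0.004,0.0033,0],[0,-0.004,0.0033,0],[0,-0.004,0.0033,0],[0,-0.004,0.0033,0]],
])

```text
clock: 17.6
eef_pos: [0.5702, 0.0619, 0.0383]
tool_rot: [0.657, 0.754, 0.002, 0.006]
ft_force: [-1.3, 0.1, 13.8]
grip_width: -0.0002
```

```bash
python3 -c "
from h import *;st()"
```

```text
t 17.6 jig mm [-54.2   0.4  38.3] toolx yaw 97.86 tz [ 0.012 -0.005 -1.   ] F jig [-1.3  0.3 13.8] w -0.00024710259670292505
```

send_rows([
  [[0,0,-0.005,0],[0,0,-0.004,0],[0,0.003,0,0],[0,0.003,0,0],[0,0.001,0.004,0],[0,0,0.003,0],[0,0,0.003,0],[0,0,0.003,0]],
])

```text
clock: 18.4
eef_pos: [0.5804, 0.0633, 0.0381]
tool_rot: [0.657, 0.754, 0.004, 0.008]
ft_force: [-12.0, -1.2, 37.0]
grip_width: 0.0002
```

```bash
python3 -c "
from h import *;st()"
```

```text
t 18.4 jig mm [-44.    0.4  38.1] toolx yaw 97.87 tz [ 0.017 -0.004 -1.   ] F jig [-12.1   0.5  37. ] w 0.00018648088710697925
```

send_rows([
  [[0,0.004,0,0],[0,0.01,0.0004,0],[0,0.013,0.0003,0],[0,0.013,0.0002,0],[0,0.012,0.0001,0],[0,0.01,0,0],[0,0.008,0,0],[0,0.008,0,0]],
])

```text
clock: 19.2
eef_pos: [0.591, 0.0649, 0.0393]
tool_rot: [0.656, 0.753, -0.045, -0.035]
ft_force: [-19.6, -3.2, 21.4]
grip_width: -0.0001
```

```bash
python3 -c "
from h import *;st()
snap('side','side10')
i=cv2.imread('pics/side10.png')[120:220,190:330]; cv2.imwrite('pics/side10z.png',cv2.resize(i,None,fx=5.7,fy=5.7,interpolation=cv2.INTER_CUBIC))"
```

```text
t 19.2 jig mm [-33.3   0.5  39.3] toolx yaw 97.9 tz [-0.112 -0.022 -0.994] F jig [-19.9  -0.4  21.4] w -7.798250593633275e-05
```

View pics/side10z.png

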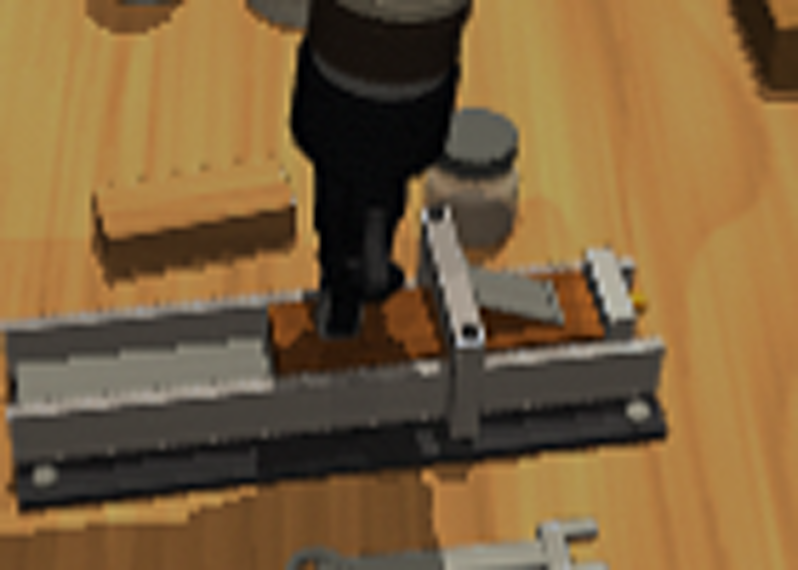

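```bash
python3 -c "
from h import *
s=dict(np.load('pics/side10.npz'))
for z in(.050,.054):
  for px in((268,305),(274,378),(604,335)):
    d=cast(s,[((px[0]+.5)/5.7-.5+190,(px[1]+.5)/5.7-.5+120)],z)[0]-O; print(z,px,np.round([d@U*1e3,d@V*1e3],1))
i=s['image'][160:195,230:310,::-1]; cv2.imwrite('pics/side10zz.png',cv2.resize(i,None,fx=10,fy=10,interpolation=cv2.INTER_CUBIC))
"
```

```text
0.05 (268, 305) [-65.4  24.7]
0.05 (274, 378) [-69.1 -28.3]
0.05 (604, 335) [104.2 -22.2]
0.054 (268, 305) [-65.9  20.7]
0.054 (274, 378) [-69.6 -32.1]
0.054 (604, 335) [102.8 -26. ]
```

View pics/side10zz.png

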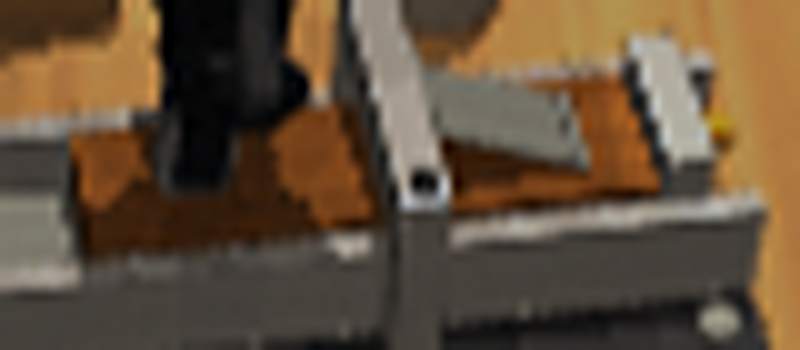

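send_rows([
  [[0,0.01,-0.0006,0],[0,0.012,-0.0009,0],[0,0.012,-0.001,0],[0,0.01,-0.001,0],[0,0.006,-0.001,0],[0,0.003,-0.001,0],[0,0,-0.002,0],[0,0,-0.002,0]],
])

```text
clock: 20.05
eef_pos: [0.5875, 0.0644, 0.0437]
tool_rot: [0.652, 0.749, -0.09, -0.074]
ft_force: [-0.9, 0.4, 0.9]
grip_width: 0.0002
```

```bash
python3 -c "
from h import *;st()"
```

```text
t 20.05 jig mm [-36.8   0.5  43.7] toolx yaw 97.93 tz [-0.229 -0.037 -0.973] F jig [-0.9  0.5  0.9] w 0.00019999480501673992
```

send_rows([
  [[0,-0.003,-0.002,0],[0,-0.003,-0.004,0],[0,-0.005,-0.01,0],[0,-0.012,-0.03,0],[0,-0.012,-0.03,0],[0,-0.012,-0.03,0],[0,-0.012,-0.03,0],[0,0,0,0]],
])

```text
clock: 20.85
eef_pos: [0.5603, 0.0615, 0.1963]
tool_rot: [0.652, 0.749, -0.09, -0.074]
ft_force: [-0.1, -0.3, 1.2]
grip_width: 0.0001
```

```bash
python3 -c "
from h import *;st()
snap('side','side11');snap('top','top11')
i=cv2.imread('pics/side11.png')[120:220,190:330]; cv2.imwrite('pics/side11z.png',cv2.resize(i,None,fx=5.7,fy=5.7,interpolation=cv2.INTER_CUBIC))
i=cv2.imread('pics/top11.png')[145:270,170:290]; cv2.imwrite('pics/top11z.png',cv2.resize(i,None,fx=4.8,fy=4.8,interpolation=cv2.INTER_CUBIC))"
```

```text
t 20.85 jig mm [-64.1   1.4 196.3] toolx yaw 97.93 tz [-0.228 -0.037 -0.973] F jig [-0.2 -0.3  1.2] w 0.00010639060157315856
```

View pics/side11z.png

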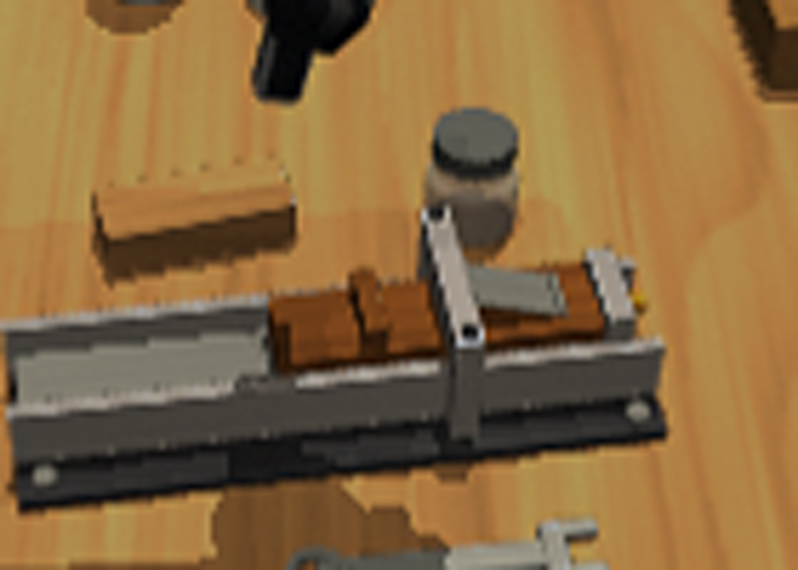

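View pics/top11z.png

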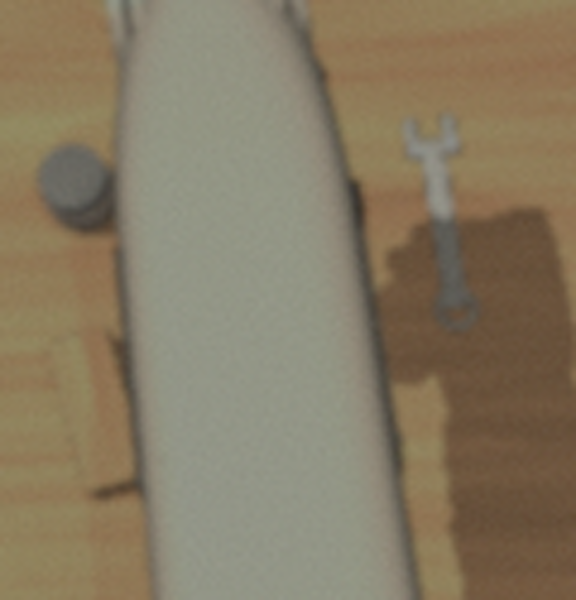

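```bash
python3 -c "
from h import *
s=dict(np.load('pics/side11.npz'))
for n,px,z in(('rear far top',(270,302),.056),('rib far back top',(350,270),.07),('rib far front top',(375,268),.07),('nose near top',(606,334),.056),('stop top face far/near',(587,252),.062),('stop top face near',(610,308),.062)):
    d=cast(s,[((px[0]+.5)/5.7-.5+190,(px[1]+.5)/5.7-.5+120)],z)[0]-O; print(n,np.round([d@U*1e3,d@V*1e3],1))
i=s['image'][160:195,230:310,::-1]; cv2.imwrite('pics/side11zz.png',cv2.resize(i,None,fx=10,fy=10,interpolation=cv2.INTER_CUBIC))
"
```

```text
rear far top [-64.8  20.7]
rib far back top [-22.2  24. ]
rib far front top [-9.1 23.7]
nose near top [103.4 -27.4]
stop top face far/near [105.9  28.3]
stop top face near [107.9 -14.9]
```

View pics/side11zz.png

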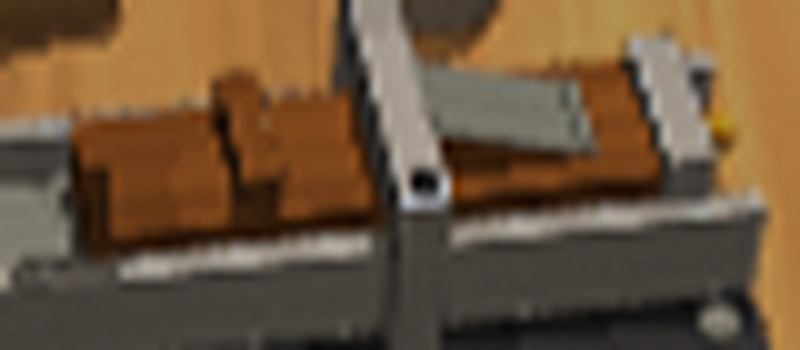

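Home: the rear edge measures −65 and the rib −22 to −9 (−65 and −21 to −9 expected). The nose is flush at the stop and the leaf rests on the blank. Handing in.

```bash
python3 -c "
from h import *
print(order.job_done());st()"
```

```text
the job is handed in; nothing more can be done
None
the job is handed in; nothing more can be done
```

The blank is loaded, its nose against the end stop as far as the camera can tell, and I handed the job in at about 21 s of the 40 s. No verdict was reported.

**What I did:** With the hand shut and the fingertips behind the rib, I pressed the sprung bed to about its 12 mm limit. I then slid the blank about 132 mm, under the crossbar and the leaf spring, to the stop. I gave it one last push, backed off and raised the tool clear.

**Last checks (side view):**

| Point on the blank | Measured jig x (mm) | Expected when home (mm) |
|---|---|---|
| Rear edge | −64.8 | −65 |
| Rib | −22.2 to −9.1 | −21 to −9 |
| Nose | 103.4 | 105 |

- The nose looks flush with the stop. The 1.6 mm difference is within the roughly 2 mm camera calibration.
- The leaf lies on the blank, which looks level.
- The tool is clear at z ≈ 0.196 m, with wrist force about 1 N.
- The jar, wrench and offcut looked unmoved. I did not check the glue, box or tape in the last pictures, but the tool did not go near them after the first approach.

**What disagreed or went wrong:**
- **Finger contact:** The tips touched the tread with the TCP at about 50 mm, not the 73 mm the 11 mm tip offset implied.
- **First pushes:** The first two stuck by friction and tilted the tool by about 0.1 rad. I undid this by pushing back while pressed.
- **Stall:** The slide stalled about 12 mm short of home with the tool tilted 0.2 rad. I undid that tilt, during which the fingers slipped back about 9 mm on the tread, and then finished the slide. The blank itself did not move back.
- **Down force:** It went above the aimed-for press, reaching about 37 N at the wrist at one point. The bed was at about its 12 mm limit rather than at 9 mm for much of the slide.

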